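# Lock the turntable shaft: line up the slotted disc, push the bar through

## Robot

A 6-joint arm with a two-finger parallel gripper is mounted at the origin on a cart in front of the work surface, level with it; the furniture and walls round the work are solid. World frame = base frame: x ahead of the robot, y to its left, z up, the work surface at z = 0. Lengths are in m, angles in rad, forces in N, time in s.
With the tool pointing down it reaches from about 0.375 to 0.9 m from the base axis. Payload 3.1 kg.
Tool frame: the origin (TCP) lies at the centre of the arm's flange, where the gripper is bolted on; the fingertips stand 182 mm ahead of it and the grasp point (between the pads) lies 164 mm ahead of it; z points along the fingers, y is the line along which they close (so a half turn about z gives the same grasp; the last joint's range is limited). The gripper opens to 87 mm and grips with 3 to 60 N. Pads are 19 mm wide; open, the fingers measure 117 mm over their backs; the gripper's body (75 mm by 190 mm) begins 51 mm behind the grasp point.
Start: joints at [0.941, 0.527, 1.433, -0, 1.181, -0.178], TCP at [0.273, 0.562, 0.405] pointing down, gripper open.
Joint ranges: [-3.08, 3.08], [-0.75, 2.2], [0.22, 2.44], [-1.43, 4.57], [0, 2.65], [-2.85, 2.85]. Speed limits (rad/s): [2.79, 2.79, 3.14, 3.14, 3.14, 3.14].

## Interface

Orientations are given as a unit quaternion [x, y, z, w].
In Python, from rig import * gives the robot as it stands.
- The arm moves only by the tool move_arm, never from a script. Its argument "commands" is a list that holds one entry, the list of rows, each a list of 6 numbers: the shift along the tool's x, y, z in units of 40 mm (1.0 is 40 mm), then the turn, a rotation vector about the tool's x, y, z in rad. A call has 1 to 12 rows; each row is the pose to reach, as a shift and turn from the pose commanded when the call began, along the tool's axes at that moment; what a row does not reach only later rows make up. A row lasts 1/8 s, in which the tool goes at most 62.5 mm and 10.7 degrees, less where a joint would pass 70% of its speed; a pose out of reach is approached as far as the arm can. A call with a gripper value outside its range is refused whole. "claw" is the closure, from -1 (fully open) to 1 (shut), so that 0 is half open, set as the call begins (left out, the last holds). The fingers move at their own pace and stop on an object; "squeeze" is the grip in N (left out, the last holds). Time passes only in rows, so rows that repeat a pose let the fingers close. It gives the time, the measured TCP pose, the force, the opening and the grip force at its end, in the units of the state.
- get_obs(): the state, without advancing time (a new reading comes with each control period).
- camera(name): name is "scene" or "top" or "wrist"; returns a dict with "pixels" (420x560x3 uint8, blue, green, red), "range_z" (420x560 float32, m along the optical axis (not along the pixel's ray), 0 where there is no reading), "camera_matrix" (3x3 intrinsics, pixels), "extrinsics" (4x4, takes a point from world to camera coordinates). Camera axes: x right, y up, looking along -z (the intrinsics and any distortion apply to the point x, -y, -z); pixel columns grow to the right and rows downward; lengths in m; the calibration is good to about 2 mm. The wrist camera is an equidistant fisheye: a pixel r from the principal point sees the ray r / f radians off the axis. A picture is of the moment at which its call begins.
- hand_in(): hands the job in; it is judged then, once.
The state is a dict: "time": time; "q": joint angles; "joint_velocities": joint speeds; "joint_torque": joint torques, N m; "position": TCP position; "tool_rot": TCP orientation; "ft_force": force on the tool from outside, world axes, zero at the start; "moment": the same for the moment, N m; "grip_width": finger opening in m; "grip_force": force on a finger pad.
Only numpy, scipy, OpenCV 4.12 (cv2) and the standard library are available. Lean on these libraries where they do the work, as an engineer would, in place of code of your own. Each camera call takes 0.05 s, during which the arm holds its last target. There are 200 camera calls.

## Task

Lock the specimen turntable's shaft: with the fingertips, turn the slotted disc by pushing one of its two pegs round until the slot lines up with the lock bar, then push the bar by its upright end plate gently through the slot and the keeper behind it until the plate reaches the guide bridge. Do not grip or lift anything, and do not shove or tip the glassware standing round the lock.

Things in the scene. Friction and masses are not known exactly. Their poses are not given: they have to be found in the camera images.
- lock_base: Grey base plate of the shaft lock, 365 x 100 x 10 mm, fixed to the worktop. Origin at worktop height on the disc's upright axis; x is the way the bar is pushed, z up. The plate spans x -275 to +90 mm, y -50 to +50 mm. A dark steel open channel for the bar (floor at height 14 mm, walls 24 mm over all and up to 24 mm high) runs along y = 0 from x -268 to -53 mm.
- bridge (a point): Guide bridge over the channel: this point is the middle of the top edge of its outer end (height 37 mm, x -95 mm of lock_base), the end that the bar's push plate reaches. The bridge is 31 mm wide and 35 mm long along x.
- keeper (a point): Keeper, a dark steel staple beyond the disc, 31 mm wide, 12 mm long along x, top at height 38 mm. This point is the middle of its opening on the far side (x +63 mm of lock_base, height 21 mm); the bar's nose comes out here.
- disc: Flat aluminium locking disc, 90 mm across, top at height 30.5 mm, turning about its upright axis. Origin as lock_base's. Its x axis runs along its straight 17 mm wide slot, which goes right across, has flared mouths and works either way round: lined up when x is parallel to lock_base x, in either sense. No stops, either direction; about 2 N at a peg turns it and it stays where it is left.
- peg_a (a point): Centre of the top of one of the disc's two upright steel pegs: 12 mm thick (16 mm collar for the lowest 3 mm), from the disc's top to height 60 mm, 34 mm from the disc's axis, on the disc's +y side, square to the slot.
- peg_b (a point): The same for the other peg, on the disc's -y side.
- lock_bar: Steel lock bar lying loose in the channel, about 250 g, 12 mm wide, 14 mm high, 184 mm long over all. Its x axis points to the rounded nose (as lock_base x), z up. Origin on its underside, 85 mm behind the tip of the nose. 1 to 3 N slides it. The bridge keeps it from coming out upward.
- bar_push (a point): On the outer face of the bar's upright push plate, at mid width, height 48 mm above the worktop. The plate is 30 mm wide, 12 mm thick, from height 26 to 60 mm. Pushed fully home, the plate meets the bridge and this point is at x -107 mm of lock_base; it starts 127 to 142 mm before that.
- bar_nose (a point): Tip of the bar's rounded nose, at mid height. At the start 5 to 20 mm short of the disc's rim; with the bar fully home it is at x +77 mm of lock_base, 14 mm past the keeper's far side.
- vial_3: Bystander, loose: black-capped glass vial, 27 mm across, 60 mm tall. Origin at the centre of its underside. Not to be moved by more than 20 mm, lifted or tipped.
- vial_5: Bystander, loose: blue-capped glass vial, 31 mm across, 72 mm tall. Origin at the centre of its underside. Not to be moved by more than 20 mm, lifted or tipped.
- beaker_50: Bystander, loose: small clear plastic beaker, 47 x 51 mm, 56 mm tall. Origin at the centre of its underside. Not to be moved by more than 20 mm, lifted or tipped.
- bottle_small: Bystander, loose: small amber bottle with white cap, 34 mm across, 72 mm tall. Origin at the centre of its underside. Not to be moved by more than 20 mm, lifted or tipped.
- cuvette_3: Bystander, loose: clear square cuvette, 12 x 12 mm, 45 mm tall. Origin at the centre of its underside. Not to be moved by more than 20 mm, lifted or tipped.
- bottle_clear: Bystander, loose: clear bottle with a blue cap, 54 mm across, 104 mm tall. Origin at the centre of its underside. Not to be moved by more than 20 mm, lifted or tipped.
There are look-alikes about, which are no part of the job. There is more than one size of the lock_bar; the one meant has the size given above.

How it is judged:
By the outcome, as a careful person would: the job done as asked, in the order asked, and still so for the second after the job is handed in, with the robot touching nothing.
It also fails if it takes over 48 s, if anything falls off the work surface, if the arm or the gripper's body presses on something with over 40 N, if the wrist force passes 120 N, or if a joint passes its speed limit or range.

## Working session

There is one attempt and no reset: what is moved stays moved. The work goes in short steps, Python scripts to look and compute and a tool call to move; the robot and the scene stay as the last step left them, time stands still between calls to the robot, and variables do not carry over. Pictures are saved under pics/ and viewed, at most 10 in all, crops included, and the job is handed in when it is done.

Besides the shell and the picture viewer there is one more tool, called as name(argument=value, ...), one argument or row to a line, values as JSON. move_arm: Moves the arm, as the interface text tells. Its arguments: {"type":"object","properties":{"commands":{"type":"array","items":{"type":"array","items":{"type":"array","items":{"type":"number"}}}},"claw":{"type":"number"},"squeeze":{"type":"number"}},"required":["commands"]}

```bash
mkdir -p pics; ls; cat > h.py <<'E'
from rig import *
import numpy as np, cv2
def shot(n):
    c=camera(n); np.savez('pics/'+n+'.npz',**c); return c
def backproj(c,u,v,d=None,z=None):
    K=np.array(c['camera_matrix']);E=np.array(c['extrinsics'])
    r=np.array([(u-K[0,2])/K[0,0],-(v-K[1,2])/K[1,1],-1.0])
    R=E[:3,:3];t=E[:3,3];o=-R.T@t;w=R.T@r
    s=d if d is not None else (z-o[2])/w[2]
    return o+s*w
def proj(c,p):
    K=np.array(c['camera_matrix']);E=np.array(c['extrinsics'])
    q=E[:3,:3]@np.array(p)+E[:3,3]
    return np.array([K[0,0]*q[0]/-q[2]+K[0,2],K[1,1]*-q[1]/-q[2]+K[1,2]])
E
python3 - <<'E'
from h import *
for n in('scene','top'):
    c=shot(n); cv2.imwrite(f'pics/{n}1.png',c['pixels']); print(c['camera_matrix'],c['extrinsics'],[k for k in c])
print(get_obs())
E
```

```text
pics
[[479.74143503   0.         280.73984866]
 [  0.         479.74143503 203.87626198]
 [  0.           0.           1.        ]] [[ 0.64457799 -0.76450654 -0.00699738 -0.3286581 ]
 [ 0.56788145  0.47262957  0.67389313 -0.38402871]
 [-0.51188854 -0.43835036  0.7387957  -0.80890969]
 [ 0.          0.          0.          1.        ]] ['pixels', 'range_z', 'camera_matrix', 'extrinsics']
[[426.75645135   0.         281.17745428]
 [  0.         426.75645135 209.45658531]
 [  0.           0.           1.        ]] [[-2.24611205e-04 -9.99797705e-01  2.01121383e-02  2.63210808e-03]
 [ 9.88845106e-01  2.77358853e-03  1.48921666e-01 -5.58447478e-01]
 [-1.48947323e-01  1.99212390e-02  9.88644445e-01 -9.39420091e-01]
 [ 0.00000000e+00  0.00000000e+00  0.00000000e+00  1.00000000e+00]] ['pixels', 'range_z', 'camera_matrix', 'extrinsics']
{'time': 0.1, 'q': array([ 9.40500527e-01,  5.28385198e-01,  1.43380815e+00, -3.72946287e-05,
        1.18139611e+00, -1.78498405e-01]), 'joint_velocities': array([ 8.80526121e-04, -1.68544809e-03, -2.64600157e-03,  2.99211490e-05,
        1.19904767e-03,  1.34081290e-04]), 'joint_torque': array([-8.99327024e-04, -4.40986276e+01, -1.77149588e+01,  6.33983128e-02,
        5.33900689e-02, -5.18328079e-05]), 'position': array([0.27264917, 0.56203832, 0.40385095]), 'tool_rot': array([ 2.23975289e-01,  9.74594312e-01, -9.24658491e-04, -3.76983694e-04]), 'ft_force': array([ 0.82728812,  0.38819812, -0.27226592]), 'moment': array([-0.02196952, -0.00470464,  0.00734196]), 'grip_force': 0.0, 'grip_width': 0.08689698278574365}
```

View pics/scene1.png

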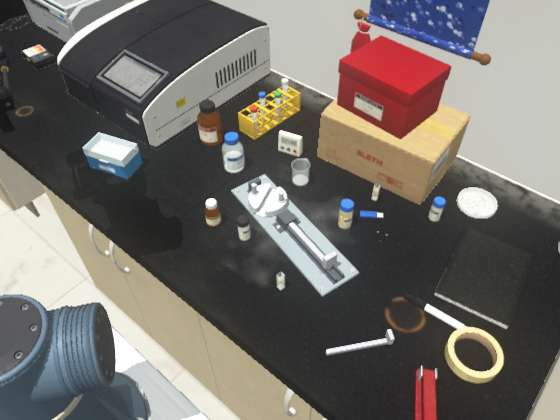

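View pics/top1.png

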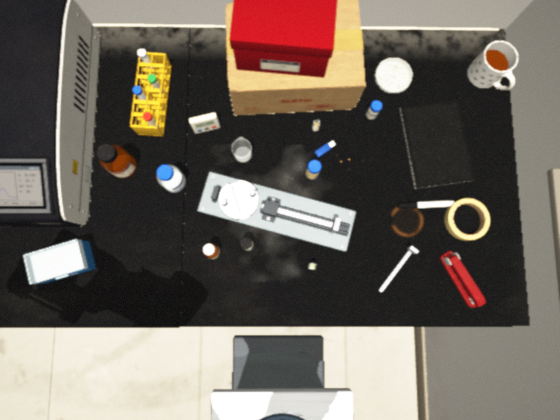

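The scene view shows the lock plate from (235,180) to (355,285), with the disc at (268,200) and the push plate at about (328,258). In the top view the plate spans (200,175) to (355,250), with the disc at (238,200) and the push plate at about (343,222). Next I fit the plate and zoom in.

```bash
python3 - <<'E'
from h import *
c=dict(np.load('pics/top.npz')); im=c['pixels']
hsv=cv2.cvtColor(im,cv2.COLOR_BGR2HSV)
m=((hsv[...,2]>105)&(hsv[...,1]<70)).astype(np.uint8)
roi=np.zeros_like(m);roi[165:260,190:362]=1;m*=roi
m=cv2.morphologyEx(m,cv2.MORPH_CLOSE,np.ones((9,9)))
cs,_=cv2.findContours(m,0,2);k=max(cs,key=cv2.contourArea)
P=np.array([backproj(c,*p[0],z=0.010)[:2] for p in cv2.convexHull(k)])
(r)=cv2.minAreaRect((P*1000).astype(np.float32));print(r);B=cv2.boxPoints(r);print(B)
# rectified image at z=.03, axes aligned to rect: from box
e=B[np.argsort(-B[:,1])] # leftmost (high y) = disc end
far=e[:2].mean(0);near=e[2:].mean(0);x=(far-near)/np.linalg.norm(far-near);print('x',x,np.degrees(np.arctan2(x[1],x[0])))
O=near+275*x;print('O',O, np.linalg.norm(far-near))
np.savez('lock.npz',O=O/1000,x=x)
y=np.array([-x[1],x[0]])
for z,n in((.0305,'a'),):
  S=2.0;W,H=780,260
  q=[(-290,60),(100,60),(100,-70),(-290,-70)]
  src=np.float32([proj(c,[*((O+a*x+b*y)/1000),z]) for a,b in q])
  dst=np.float32([[(a+290)*S,(60-b)*S] for a,b in q])
  w=cv2.warpPerspective(im,cv2.getPerspectiveTransform(src,dst),(W,H),flags=cv2.INTER_CUBIC)
s=dict(np.load('pics/scene.npz'))['pixels'][165:300,220:370]
s=cv2.resize(s,None,fx=2.5,fy=2.5,interpolation=2)
o=np.zeros((600,800,3),np.uint8);o[:260,:780]=w;o[262:262+s.shape[0],:s.shape[1]]=s
cv2.imwrite('pics/rect.png',o)
E
```

```text
((560.2546997070312, 13.686416625976562), (366.21124267578125, 103.19749450683594), 74.76432037353516)
[[ 462.35114 -149.42395]
 [ 561.9216  -176.54324]
 [ 658.15826  176.79678]
 [ 558.5878   203.91608]]
x [0.2627901  0.96485305] 74.76432
O [584.4036 102.351 ] 366.21124
```

View pics/rect.png

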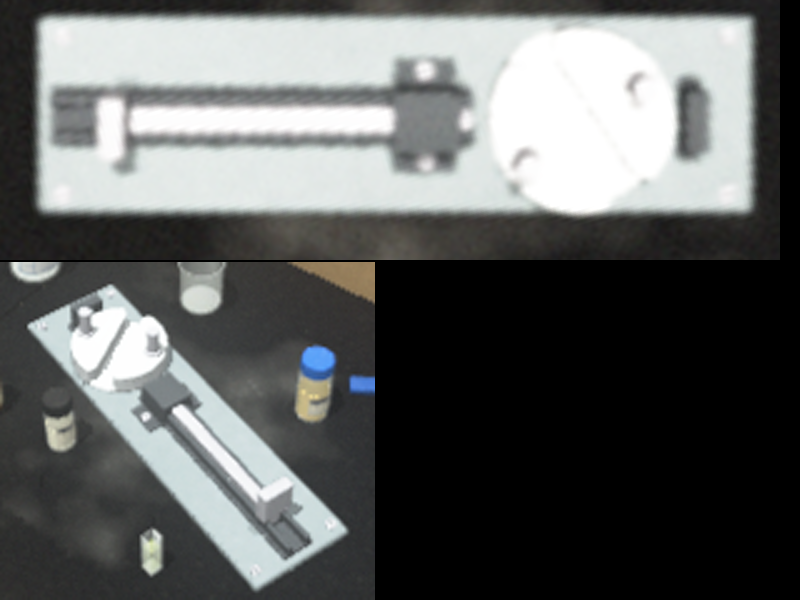

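The rectified view (2 px/mm) shows the disc centred at (583,120), its slot running from (555,50) to (640,190), and pegs at about (640,88) and (525,160). The push plate is at about (112,130). So the slot sits about -58° from the lock x axis. I'll get exact values from the depth map.

```bash
cat >> h.py <<'E'
def cloud(c):
    d=c['range_z'];v,u=np.indices(d.shape);K=c['camera_matrix'];E=c['extrinsics']
    r=np.stack([(u-K[0,2])/K[0,0],-(v-K[1,2])/K[1,1],-np.ones(d.shape)],-1)*d[...,None]
    return (r-E[:3,3])@E[:3,:3]
L=np.load('lock.npz') if __import__('os').path.exists('lock.npz') else None
def tolock(P):
    x=L['x'];y=np.array([-x[1],x[0]]);q=P[...,:2]-L['O'];return np.stack([q@x,q@y,P[...,2]],-1)*1000
E
python3 - <<'E'
from h import *
for n in('top','scene'):
    c=dict(np.load(f'pics/{n}.npz'));Q=tolock(cloud(c));print(n)
    inb=(Q[...,0]>-350)&(Q[...,0]<230)&(abs(Q[...,1])<170)&(c['range_z']>0)
    for lo,hi in((20,140),(42,140)):
        m=(inb&(Q[...,2]>lo)&(Q[...,2]<hi)).astype(np.uint8)
        k,l,s,ct=cv2.connectedComponentsWithStats(m)
        for i in range(1,k):
            if s[i,4]>4:
                q=Q[l==i];t=q[q[:,2]>q[:,2].max()-8]
                print(lo,s[i,4],'min',q.min(0).round(),'max',q.max(0).round(),'topmean',t.mean(0).round(1))
c=dict(np.load('pics/top.npz'));Q=tolock(cloud(c))
b=(Q[...,0]>-255)&(Q[...,0]<70)&(abs(abs(Q[...,1])-40)<9)&(abs(Q[...,0]+180)<80);print('base z',np.median(Q[b][:,2]))
E
```

```text
top
20 334 min [ 100. -170.   20.] max [ 161. -135.   61.] topmean [ 133.7 -156.2   56.8]
20 49 min [ 224. -132.   20.] max [ 230. -103.   62.] topmean [ 227.9 -116.1   58.4]
20 217 min [   1. -139.   20.] max [ 47. -91.  61.] topmean [  25.7 -119.    55.5]
20 199 min [-165. -128.   22.] max [-135.  -98.   76.] topmean [-149.3 -112.6   71.6]
20 585 min [135. -30.  20.] max [186.  23. 108.] topmean [161.9  -3.6 103.4]
20 444 min [-45. -46.  21.] max [12. 27. 62.] topmean [-28.7 -19.1  58.9]
20 447 min [-14. -28.  20.] max [44. 44. 63.] topmean [27.6 18.7 59.4]
20 77 min [ 51. -16.  21.] max [62. 15. 41.] topmean [56.6  0.2 36.8]
20 933 min [-268.  -16.   20.] max [-53.  16.  63.] topmean [-2.32e+02 -1.00e-01  5.99e+01]
20 129 min [-61.  82.  25.] max [-34. 108.  63.] topmean [-46.3  95.5  59.9]
20 200 min [ 10. 115.  21.] max [ 43. 149.  75.] topmean [ 26.9 130.2  71.1]
20 37 min [-211.   98.   23.] max [-198.  111.   47.] topmean [-204.5  104.5   44.4]
42 214 min [ 100. -170.   42.] max [ 161. -138.   61.] topmean [ 133.7 -156.2   56.8]
42 27 min [ 225. -132.   42.] max [ 230. -104. 
[... 1698 characters left out ...]
 25. 108.] topmean [161.2  -1.1 104.2]
42 178 min [   2. -137.   43.] max [ 49. -88.  60.] topmean [  29.4 -115.9   54.9]
42 42 min [21. 14. 43.] max [35. 27. 63.] topmean [28.2 21.5 59.3]
42 49 min [-35. -24.  42.] max [-23. -11.  62.] topmean [-28.5 -16.3  59.9]
42 215 min [ 11. 118.  42.] max [ 42. 151.  77.] topmean [ 27.  133.9  72.5]
42 225 min [-165. -127.   42.] max [-136.  -95.   77.] topmean [-149.9 -110.3   72.4]
42 141 min [-61.  85.  42.] max [-31. 111.  65.] topmean [-47.6  98.2  60.6]
42 133 min [-239.  -12.   42.] max [-226.   17.   64.] topmean [-232.6    2.2   60. ]
42 28 min [-212.  100.   42.] max [-197.  114.   49.] topmean [-204.4  106.6   44.8]
base z 9.629555191673306
```

```bash
cat >> h.py <<'E'
from scipy.spatial.transform import Rotation as Ro
def plan(lx,ly,tipz,yaw_lock):
    """delta in tool units to put the grasp centre at lock (mm), fingertips at tipz (m), closing axis at yaw_lock deg"""
    o=get_obs();R=Ro.from_quat(o['tool_rot']);x=L['x'];y=np.array([-x[1],x[0]])
    p=np.r_[L['O']+(lx*x+ly*y)/1000,tipz+.182];a0=np.arctan2(x[1],x[0])
    best=None
    for k in(0,180):
        a=a0+np.radians(yaw_lock+k);ty=np.array([np.cos(a),np.sin(a),0]);tz=np.array([0,0,-1.]);T=Ro.from_matrix(np.c_[np.cross(ty,tz),ty,tz])
        rv=(R.inv()*T).as_rotvec()
        if best is None or np.linalg.norm(rv)<np.linalg.norm(best):best=rv
    print('row',(R.inv().apply(p-o['position'])/.04).round(3),best.round(3),'t',o['time'],'F',o['ft_force'].round(1),'w',o['grip_width'],'q6',o['q'][5].round(2))
def where():
    o=get_obs();R=Ro.from_quat(o['tool_rot']).as_matrix();t=o['position']+.182*R[:,2]
    print('tip lock',tolock(t).round(1),'yaw',(np.degrees(np.arctan2(R[1,1],R[0,1])-np.arctan2(L['x'][1],L['x'][0]))%180).round(1),'F',o['ft_force'].round(1),'t',round(o['time'],2),'w',o['grip_width'])
E
python3 -c "
from h import *
where();plan(-28.3,-18.5,.22,123.7);plan(-28.3,-18.5,.1,123.7)"
```

```text
tip lock [361.3 421.7 221.9] yaw 169.4 F [ 0.8  0.4 -0.3] t 0.1 w 0.08689698278574365
row [-12.614  -7.546   0.057] [-0.002  0.     0.797] t 0.1 F [ 0.8  0.4 -0.3] w 0.08689698278574365 q6 -0.18
row [-12.615  -7.54    3.057] [-0.002  0.     0.797] t 0.1 F [ 0.8  0.4 -0.3] w 0.08689698278574365 q6 -0.18
```

move_arm(
  commands=[
    [[-12.6, -7.55, 0, 0, 0, 0.797], [-12.6, -7.55, 0, 0, 0, 0.797], [-12.6, -7.55, 0, 0, 0, 0.797], [-12.6, -7.55, 0, 0, 0, 0.797], [-12.6, -7.55, 0, 0, 0, 0.797], [-12.6, -7.55, 0, 0, 0, 0.797], [-12.6, -7.55, 0, 0, 0, 0.797], [-12.6, -7.55, 0, 0, 0, 0.797], [-12.6, -7.55, 0, 0, 0, 0.797], [-12.6, -7.55, 1.5, 0, 0, 0.797], [-12.6, -7.55, 3, 0, 0, 0.797], [-12.6, -7.55, 3, 0, 0, 0.797]],
  ],
  claw=0.42,
)

```text
time: 1.6
position: [0.592, 0.0701, 0.2789]
tool_rot: [0.585, 0.811, -0.004, -0.006]
ft_force: [-0.4, 1.2, -0.2]
grip_width: 0.0252
grip_force: 0.0
```

```bash
python3 -c "
from h import *
where();plan(-28.3,-18.5,.045,123.7)
c=shot('wrist');cv2.imwrite('pics/w1.png',c['pixels'])"
```

```text
tip lock [-29.7 -13.2  96.9] yaw 123.6 F [-0.4  1.2 -0.2] t 1.6 w 0.025159752925082157
row [-0.027  0.085  1.296] [-0.014 -0.006 -0.001] t 1.6 F [-0.4  1.2 -0.2] w 0.025159752925082157 q6 -0.39
```

View pics/w1.png

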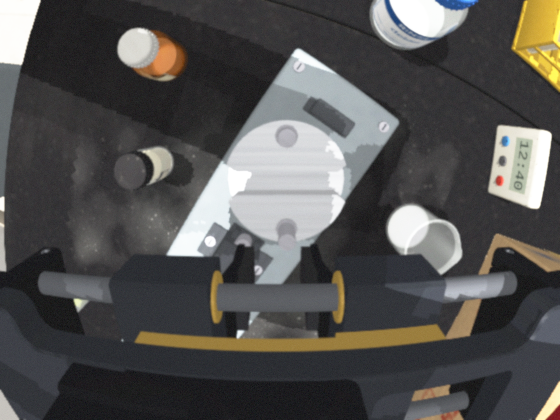

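The wrist view shows the near peg at (287,232), lying between the fingertips at (245,265) and (320,265). The slot runs horizontally across the disc at about row 185. I descend to straddle the peg.

move_arm(
  commands=[
    [[0, 0, 0.5, 0, 0, 0], [0, 0, 1.0, 0, 0, 0], [0, 0, 1.25, 0, 0, 0], [0, 0, 1.25, 0, 0, 0]],
  ],
)

```text
time: 2.15
position: [0.5949, 0.071, 0.2365]
tool_rot: [0.584, 0.812, 0.001, 0.001]
ft_force: [-0.1, 0.1, 0.2]
grip_width: 0.0253
grip_force: 0.0
```

```bash
python3 -c "
from h import *
where();plan(-28.3,-18.5,.045,123.7)
# arc rows: rotate about disc axis
o=get_obs();R=Ro.from_quat(o['tool_rot']);x=L['x'];y=np.array([-x[1],x[0]])
for d in np.arange(6,73,6):
    t=np.radians(213.7+d);l=34*np.array([np.cos(t),np.sin(t)])
    p=np.r_[L['O']+(l[0]*x+l[1]*y)/1000,.045+.182]
    print(d,(R.inv().apply(p-o['position'])/.04).round(2),np.radians(-d).round(3))
"
```

```text
tip lock [-27.4 -18.8  54.5] yaw 123.7 F [-0.1  0.1  0.2] t 2.15 w 0.025276493924726955
row [-0.018 -0.008  0.237] [0.002 0.001 0.   ] t 2.15 F [-0.1  0.1  0.2] w 0.025276493924726955 q6 -0.39
6 [-0.02  0.09  0.24] -0.105
12 [-0.    0.18  0.24] -0.209
18 [0.02 0.26 0.24] -0.314
24 [0.05 0.35 0.24] -0.419
30 [0.09 0.42 0.24] -0.524
36 [0.14 0.5  0.24] -0.628
42 [0.19 0.57 0.24] -0.733
48 [0.26 0.63 0.24] -0.838
54 [0.33 0.69 0.24] -0.942
60 [0.4  0.74 0.24] -1.047
66 [0.48 0.78 0.24] -1.152
72 [0.56 0.81 0.24] -1.257
```

move_arm(
  commands=[
    [[0, 0, 0.24, 0, 0, 0], [0, 0, 0.24, 0, 0, 0], [-0.02, 0.09, 0.24, 0, 0, -0.105], [0, 0.18, 0.24, 0, 0, -0.209], [0.02, 0.26, 0.24, 0, 0, -0.314], [0.05, 0.35, 0.24, 0, 0, -0.419], [0.09, 0.42, 0.24, 0, 0, -0.524], [0.14, 0.5, 0.24, 0, 0, -0.628], [0.19, 0.57, 0.24, 0, 0, -0.733], [0.26, 0.63, 0.24, 0, 0, -0.838], [0.33, 0.69, 0.24, 0, 0, -0.942], [0.33, 0.69, 0.24, 0, 0, -0.942]],
  ],
)

```text
time: 3.65
position: [0.6165, 0.0915, 0.2253]
tool_rot: [0.153, 0.988, -0.0, 0.0]
ft_force: [0.0, -1.4, 0.1]
grip_width: 0.0252
grip_force: 1.0
```

```bash
python3 - <<'E'
from h import *
where()
c=shot('scene');Q=tolock(cloud(c));t=shot('top');T=tolock(cloud(t))
for n,A in(('s',Q),('t',T)):
    m=(A[...,2]>52)&(A[...,2]<64)&(np.hypot(A[...,0],A[...,1])<44)&(A[...,1]>-2);a=A[m]
    print(n,len(a),a.mean(0) if len(a) else 0)
w=shot('wrist')['pixels'];o=np.zeros((480,800,3),np.uint8)
s=cv2.resize(c['pixels'][160:290,210:350],None,fx=2.8,fy=2.8,interpolation=2)
o[:s.shape[0],:s.shape[1]]=s;w=cv2.resize(w[90:300,130:430],(400,280));o[:280,400:]=w;cv2.imwrite('pics/p2.png',o)
E
```

```text
tip lock [ -2.2 -33.9  43.3] yaw 177.6 F [ 0.  -1.4  0.1] t 3.65 w 0.025204360926315096
s 27 [ 8.00555402 34.8149103  58.737172  ]
t 0 0
```

View pics/p2.png

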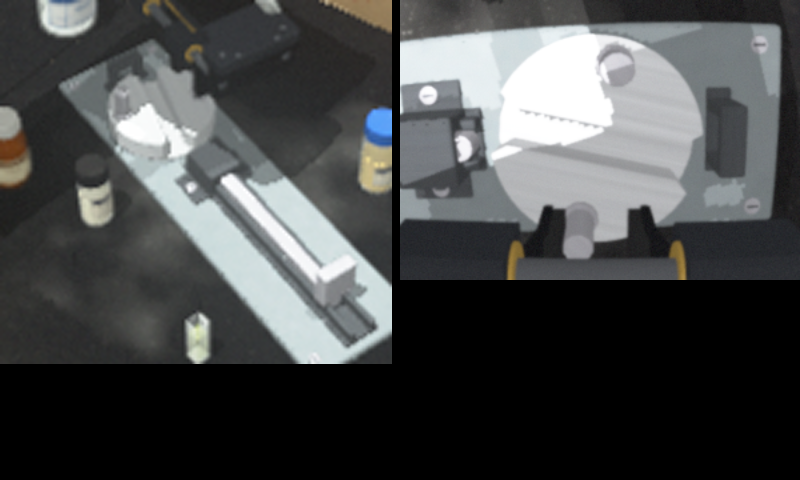

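The crop shows the slot still about 14° short, with the free peg at lock angle about 76°. The left finger is touching the near peg at (580,235). I continue the arc by 14°.

```bash
python3 - <<'E'
from h import *
for d in(3.5,7,10.5,14):
    t=np.radians(266.3+d);plan(34*np.cos(t),34*np.sin(t),.044,177.6+d)
E
```

```text
row [-0.002  0.049 -0.017] [-0.     0.    -0.061] t 3.8 F [-0.5 -2.5  0.5] w 0.025015666225786427 q6 -1.29
row [ 0.001  0.1   -0.017] [-0.     0.    -0.122] t 3.8 F [-0.5 -2.5  0.5] w 0.025015666225786427 q6 -1.29
row [ 0.008  0.152 -0.017] [-0.     0.    -0.184] t 3.8 F [-0.5 -2.5  0.5] w 0.025015666225786427 q6 -1.29
row [ 0.018  0.203 -0.017] [-0.     0.    -0.245] t 3.8 F [-0.5 -2.5  0.5] w 0.025015666225786427 q6 -1.29
```

move_arm(
  commands=[
    [[0, 0.05, 0, 0, 0, -0.06], [0, 0.1, 0, 0, 0, -0.12], [0.01, 0.15, 0, 0, 0, -0.18], [0.02, 0.2, 0, 0, 0, -0.24], [0.02, 0.2, 0, 0, 0, -0.24], [0.02, 0.2, 0, 0, 0, -0.24]],
  ],
)

```text
time: 4.55
position: [0.6182, 0.0996, 0.2253]
tool_rot: [0.034, 0.999, 0.0, 0.0]
ft_force: [0.9, -2.5, 2.1]
grip_width: 0.025
grip_force: 0.9
```

```bash
cat >> h.py <<'E'
def pega():
    A=tolock(cloud(shot('scene')));m=(A[...,2]>52)&(A[...,2]<64)&(np.hypot(A[...,0],A[...,1])<46)&(A[...,1]>5);a=A[m].mean(0)
    print('free peg',m.sum(),a.round(1),'angle',np.degrees(np.arctan2(a[1]-2.6,a[0]+.15)).round(1))
E
python3 - <<'E'
from h import *
where();pega()
cv2.imwrite('pics/w3.png',cv2.resize(shot('wrist')['pixels'][60:330,100:460],None,fx=2,fy=2))
E
```

```text
tip lock [  6.3 -33.4  43.3] yaw 11.3 F [ 0.9 -2.5  2.1] t 4.55 w 0.025048435026397545
free peg 25 [-0.9 36.6 58.8] angle 91.3
```

View pics/w3.png

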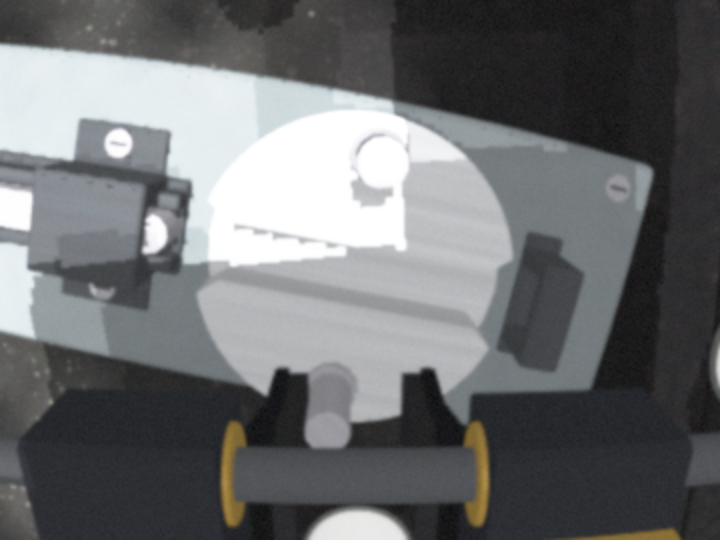

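The wrist view shows the slot in line with the bar nose at (155,230) and the keeper at (540,305), at the same 11° slope in the image; the free peg measures about 91°. I back off from the peg, lift, and check from above.

move_arm(
  commands=[
    [[0, -0.1, 0, 0, 0, 0], [0, -0.1, 0, 0, 0, 0], [0, -0.1, -1.0, 0, 0, 0], [0, -0.1, -1.8, 0, 0, 0], [0, -0.1, -1.8, 0, 0, 0]],
  ],
)

```text
time: 5.28
position: [0.6188, 0.0959, 0.2999]
tool_rot: [0.033, 0.999, 0.0, 0.003]
ft_force: [-1.0, -0.1, -0.2]
grip_width: 0.0254
grip_force: 0.0
```

```bash
python3 - <<'E'
from h import *
where();pega();plan(-262,0,.11,90);plan(-262,0,.045,90)
E
```

```text
tip lock [  3.1 -35.9 117.9] yaw 11.4 F [-1.  -0.1 -0.2] t 5.28 w 0.025363861513869285
free peg 28 [-0.8 36.6 58.1] angle 91.1
row [ 2.144 -6.314  0.146] [-1.000e-03  2.000e-03 -1.372e+00] t 5.325 F [ 0.2 -0.1 -0.4] w 0.025801633954236583 q6 -1.53
row [ 2.148 -6.314  1.771] [-1.000e-03  2.000e-03 -1.372e+00] t 5.325 F [ 0.2 -0.1 -0.4] w 0.025801633954236583 q6 -1.53
```

move_arm(
  commands=[
    [[1.0, -2.0, 0, 0, 0, 0.5], [2.15, -6.3, 0, 0, 0, 1.0], [2.15, -6.3, 0, 0, 0, 1.5], [2.15, -6.3, 0, 0, 0, 1.77], [2.15, -6.3, 0, 0, 0, 1.77], [2.15, -6.3, 0, 0, 0, 1.77], [2.15, -6.3, 0, 0, 0, 1.77], [2.15, -6.3, 0, 0, 0, 1.77], [2.15, -6.3, 0, 0, 0, 1.77], [2.15, -6.3, 0, 0, 0, 1.77], [2.15, -6.3, 0, 0, 0, 1.77], [2.15, -6.3, 0, 0, 0, 1.77]],
  ],
  claw=1,
  squeeze=10,
)

```text
time: 6.82
position: [0.5149, -0.1499, 0.2964]
tool_rot: [0.794, 0.608, -0.0, -0.001]
ft_force: [0.9, -0.7, 0.2]
grip_width: 0.0004
grip_force: 0.0
```

```bash
python3 - <<'E'
from h import *
where();plan(-262,0,.045,90);plan(-242,0,.045,90)
t=shot('top')
x=L['x'];y=np.array([-x[1],x[0]]);O=L['O']
def warp(c,z,S=4,x0=-70,x1=80,y1=55,y0=-55):
  q=[(x0,y1),(x1,y1),(x1,y0),(x0,y0)]
  src=np.float32([proj(c,[*(O+(a*x+b*y)/1000),z]) for a,b in q]);dst=np.float32([[(a-x0)*S,(y1-b)*S] for a,b in q])
  return cv2.warpPerspective(c['pixels'],cv2.getPerspectiveTransform(src,dst),(int((x1-x0)*S),int((y1-y0)*S)),flags=2)
w=warp(t,.0305);cv2.line(w,(0,220),(600,220),(0,0,255),1);cv2.imwrite('pics/t4.png',w)
T=tolock(cloud(t))
for s in(1,-1):
    m=(T[...,2]>52)&(T[...,2]<66)&(np.hypot(T[...,0],T[...,1])<46)&(T[...,1]*s>5);a=T[m].mean(0);print(m.sum(),a.round(1),np.degrees(np.arctan2(a[1],a[0])))
E
```

```text
tip lock [-261.5    1.1  114.4] yaw 90.1 F [ 0.9 -0.7  0.2] t 6.83 w 0.00038113951746039773
row [-0.011  0.022  1.734] [-0.002 -0.     0.001] t 6.825 F [ 0.9 -0.7  0.2] w 0.00038113951746039773 q6 -0.23
row [0.489 0.023 1.735] [-0.002 -0.     0.001] t 6.825 F [ 0.9 -0.7  0.2] w 0.00038113951746039773 q6 -0.23
23 [-0.4 33.6 59.3] 90.63187030548167
23 [ -0.5 -33.8  59.5] -90.80819796397707
```

View pics/t4.png

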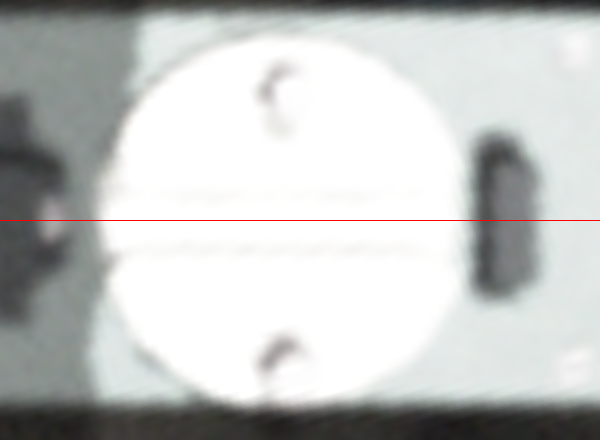

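The top view shows the slot edges parallel to the red line (slot between rows ~190 and 250), and the pegs at ±90.7°, so the disc is aligned. I descend behind the plate.

move_arm(
  commands=[
    [[-0.08, 0.02, 0.8, 0, 0, 0], [-0.08, 0.02, 1.6, 0, 0, 0], [-0.08, 0.02, 1.75, 0, 0, 0], [-0.08, 0.02, 1.75, 0, 0, 0], [0.1, 0.02, 1.75, 0, 0, 0], [0.2, 0.02, 1.75, 0, 0, 0], [0.3, 0.02, 1.75, 0, 0, 0], [0.4, 0.02, 1.75, 0, 0, 0], [0.5, 0.02, 1.75, 0, 0, 0], [0.6, 0.02, 1.75, 0, 0, 0], [0.7, 0.02, 1.75, 0, 0, 0]],
  ],
)

```text
time: 8.25
position: [0.5234, -0.1231, 0.2272]
tool_rot: [0.795, 0.607, 0.0, 0.0]
ft_force: [-0.9, -2.2, 2.2]
grip_width: 0.0007
grip_force: 1.3
```

```bash
cat >> h.py <<'E'
def plate():
    for n in('top','scene'):
        A=tolock(cloud(shot(n)));m=(A[...,2]>52)&(A[...,2]<64)&(abs(A[...,1])<20)&(A[...,0]>-250)&(A[...,0]<-80);a=A[m]
        if len(a):print(n,len(a),'plate x',np.percentile(a[:,0],[2,50,98]).round(1))
E
python3 - <<'E'
from h import *
where();plate();plan(-116,0,.045,90)
E
```

```text
tip lock [-233.6   -0.4   45.2] yaw 90.0 F [-0.9 -2.2  2.2] t 8.25 w 0.000734042428578954
scene 62 plate x [-242.8 -235.  -210. ]
row [ 2.929e+00 -6.000e-03  2.000e-03] [-0.    -0.001 -0.   ] t 8.35 F [ 0.2  0.3 -0. ] w 0.000444321409869191 q6 -0.17
```

move_arm(
  commands=[
    [[0.15, 0, 0, 0, 0, 0], [0.3, 0, 0, 0, 0, 0], [0.45, 0, 0, 0, 0, 0], [0.6, 0, 0, 0, 0, 0], [0.75, 0, 0, 0, 0, 0], [0.9, 0, 0, 0, 0, 0], [1.05, 0, 0, 0, 0, 0], [1.2, 0, 0, 0, 0, 0]],
  ],
)

```text
time: 9.35
position: [0.536, -0.0764, 0.2271]
tool_rot: [0.795, 0.607, -0.0, -0.0]
ft_force: [-0.7, -1.4, -1.0]
grip_width: 0.0007
grip_force: 0.6
```

move_arm(
  commands=[
    [[0.15, 0, 0, 0, 0, 0], [0.3, 0, 0, 0, 0, 0], [0.45, 0, 0, 0, 0, 0], [0.6, 0, 0, 0, 0, 0], [0.75, 0, 0, 0, 0, 0], [0.9, 0, 0, 0, 0, 0], [1.05, 0, 0, 0, 0, 0], [1.2, 0, 0, 0, 0, 0]],
  ],
)

```text
time: 10.35
position: [0.5487, -0.0303, 0.2273]
tool_rot: [0.795, 0.607, -0.0, 0.0]
ft_force: [-0.0, -2.7, 0.4]
grip_width: 0.0004
grip_force: 1.1
```

```bash
python3 - <<'E'
from h import *
where();plate();plan(-116,0,.045,90)
E
```

```text
tip lock [-137.4   -0.4   45.3] yaw 90.0 F [-0.  -2.7  0.4] t 10.35 w 0.00035154616730375277
scene 55 plate x [-147.3 -142.  -121.2]
row [ 0.524 -0.007  0.005] [ 0.    -0.001  0.   ] t 10.45 F [ 0.  -0.5  0.1] w 0.0005995490971631894 q6 0.01
```

move_arm(
  commands=[
    [[0.1, 0, 0, 0, 0, 0], [0.2, 0, 0, 0, 0, 0], [0.3, 0, 0, 0, 0, 0], [0.4, 0, 0, 0, 0, 0], [0.45, 0, 0, 0, 0, 0], [0.45, 0, 0, 0, 0, 0]],
  ],
)

```text
time: 11.2
position: [0.5533, -0.0129, 0.2271]
tool_rot: [0.795, 0.607, 0.0, -0.0]
ft_force: [-0.8, -0.8, -0.0]
grip_width: 0.0007
grip_force: 0.0
```

move_arm(
  commands=[
    [[0.04, 0, 0, 0, 0, 0], [0.08, 0, 0, 0, 0, 0], [0.08, 0, 0, 0, 0, 0]],
  ],
)

```text
time: 11.58
position: [0.5538, -0.0116, 0.2271]
tool_rot: [0.794, 0.608, -0.002, 0.001]
ft_force: [-2.3, -9.1, 1.4]
grip_width: 0.0005
grip_force: 4.6
```

```bash
python3 - <<'E'
from h import *
where();plate()
E
```

```text
tip lock [-118.6   -0.3   45.1] yaw 90.1 F [-2.3 -9.1  1.4] t 11.57 w 0.0005083678448111296
scene 58 plate x [-128.6 -121.  -100.9]
```

The force rose to 9.4 N as the plate reached about where the bridge should be. I back off and check.

move_arm(
  commands=[
    [[-0.2, 0, 0, 0, 0, 0], [-0.5, 0, 0, 0, 0, 0], [-0.5, 0, -1, 0, 0, 0], [-2, 0, -2.5, 0, 0, 0], [-3.5, 0, -3, 0, 0, 0], [-4.5, 0, -3, 0, 0, 0], [-4.5, 0, -3, 0, 0, 0], [-4.5, 0, -3, 0, 0, 0]],
  ],
)

```text
time: 12.68
position: [0.5063, -0.1838, 0.3469]
tool_rot: [0.795, 0.607, 0.0, -0.001]
ft_force: [-0.2, 0.5, -0.3]
grip_width: 0.0007
grip_force: 0.0
```

```bash
python3 - <<'E'
from h import *
where();plate()
c=shot('scene');t=shot('top')
x=L['x'];y=np.array([-x[1],x[0]]);O=L['O']
q=[(-150,60),(100,60),(100,-60),(-150,-60)]
src=np.float32([proj(t,[*(O+(a*x+b*y)/1000),.0305]) for a,b in q]);dst=np.float32([[(a+150)*3,(60-b)*3] for a,b in q])
w=cv2.warpPerspective(t['pixels'],cv2.getPerspectiveTransform(src,dst),(750,360),flags=2)
s=cv2.resize(c['pixels'][165:245,230:330],None,fx=3,fy=3,interpolation=2)
o=np.zeros((600,750,3),np.uint8);o[:360]=w;o[360:600,:300]=s;cv2.imwrite('pics/f5.png',o)
for n,k in(('top',t),('scene',c)):
    A=tolock(cloud(k))
    for nm,(a,b) in dict(vial3=(-46,96),vial5=(-149,-112),beaker=(26,-118),amber=(27,131),cuv=(-204,105),clear=(162,-3)).items():
        m=(np.hypot(A[...,0]-a,A[...,1]-b)<45)&(A[...,2]>20)&(A[...,2]<110)&((abs(A[...,1])>50)|(A[...,0]>90));p=A[m]
        if len(p):tp=p[p[:,2]>p[:,2].max()-8];print(n,nm,tp.mean(0).round(1))
E
```

```text
tip lock [-296.4    0.4  164.9] yaw 89.9 F [-0.2  0.5 -0.3] t 12.68 w 0.0006946640687524974
top 71 plate x [-106.7 -100.9  -95.3]
scene 84 plate x [-107.4 -102.3  -95.1]
top vial3 [-46.4  95.5  59.4]
top vial5 [-149.7 -112.6   71.6]
top beaker [  26.  -118.9   55. ]
top amber [ 27.  130.3  70.8]
top cuv [-204.5  104.7   43.7]
top clear [162.8  -4.2 103.8]
scene vial3 [-47.2  98.1  60.1]
scene beaker [  29.3 -114.7   56.4]
scene amber [ 26.5 133.5  71.9]
scene cuv [-204.6  106.4   43.7]
scene clear [161.8  -1.  104.3]
```

View pics/f5.png

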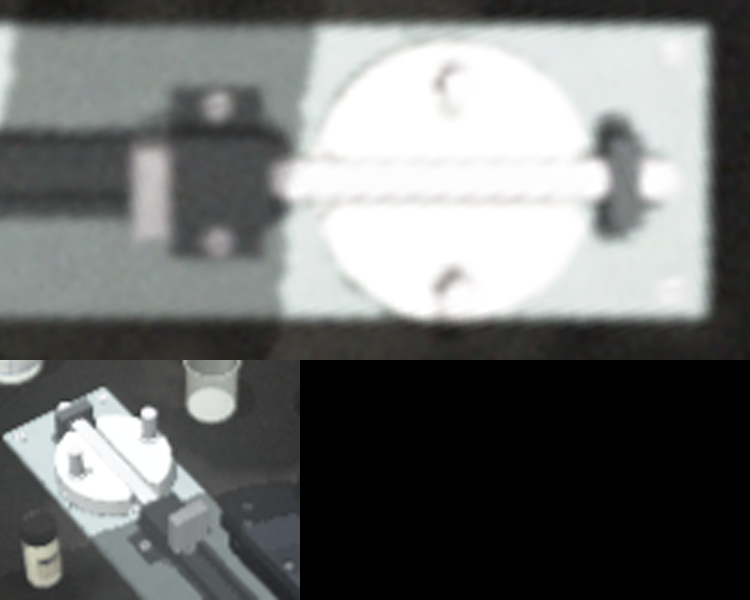

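The plate is against the bridge (outer face at -107 mm), at (150,195) in the picture. The bar runs through the slot and its nose comes out past the keeper at (658,180). The glassware is where it was, and the arm is clear, so I hand in.

```bash
python3 -c "
from rig import *
print(hand_in())"
```

```text
the job is handed in; nothing more can be done
None
```

The shaft is locked and the job is handed in: the disc's slot is lined up with the bar, and the bar is through the slot and keeper with its plate against the bridge (outer face at x -107 mm). Every glassware item was undisturbed in the last images, and the arm stood clear at about 13 s.

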